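# Break down the pour-over coffee stack

## Robot

A 6-joint arm with a two-finger parallel gripper is mounted at the origin on a cart in front of the work surface, level with it; the furniture and walls round the work are solid. World frame = base frame: x ahead of the robot, y to its left, z up, the work surface at z = 0. Lengths are in m, angles in degrees, forces in N, time in s.
With the tool pointing down it reaches from about 0.25 to 0.725 m from the base axis. Payload 9.7 kg.
Tool frame: the origin (TCP) lies midway between the tips of the shut fingers; the grasp point (between the pads) lies 19 mm behind it; z points along the fingers, y is the line along which they close (so a half turn about z gives the same grasp; the last joint's range is limited). The gripper opens to 85 mm and grips with 20 to 120 N. Pads are 22 mm wide; open, the fingers measure 114 mm over their backs; the gripper's body (76 mm by 85 mm) begins 54 mm behind the grasp point. The pads swing forward as they close: fully open they stand 13 mm farther back than shut.
Start: joints at [68.755, 4.979, 10.078, 95.1, 0, 90], TCP at [0.199, 0.513, 0.231] pointing down, gripper open.
Joint ranges: [-179.16, 179.16], [-48.56, 103.87], [-65.8, 70.77], [-126.05, 130.52], [-82.76, 87.17], [-180, 180]. Speed limits (degrees/s): [127.2, 127.2, 147.25, 180, 180, 180].

## Interface

Orientations are given as [roll, pitch, yaw] about the fixed x, y, z axes, in that order (R = Rz(yaw) Ry(pitch) Rx(roll)).
In Python, from workcell import * gives the robot as it stands.
- The arm moves only by the tool servo_tool, never from a script. Its argument "moves" is a list of rows, each a list of 4 numbers: the shift along the world's x, y, z in normalised numbers (1 is 75 cm), then the turn about the world's z in normalised numbers (1 is pi rad). A call has 1 to 20 rows; each row is the pose to reach, as a shift and turn from the pose commanded when the call began; what a row does not reach only later rows make up. A row lasts 1/12 s, in which the tool goes at most 41.7 mm and 7.16 degrees, less where a joint would pass 70% of its speed; a pose out of reach is approached as far as the arm can. A call with a gripper value outside its range is refused whole. "claw" is the closure, from 0 (fully open) to 1 (shut), set as the call begins (left out, the last holds). The fingers move at their own pace and stop on an object; "force" is the grip in N (left out, the last holds). Time passes only in rows, so rows that repeat a pose let the fingers close. It gives the time, the measured TCP pose, the force, the opening and the grip force at its end, in the units of the state.
- get_obs(): the state, without advancing time (a new reading comes with each control period).
- camera(name): name is "side" or "top"; returns the picture (420x560x3 uint8, red, green, blue); there is no depth.
- get_calibration(name): a dict with "fx", "fy", "cx", "cy" (pixels), "k1" (the pictures are not rectified: a ray, as slopes to the right and down, at radius r is drawn at 1 + k1 r^2 times it, then the intrinsics apply), "rvec" (rotation vector, rad) and "tvec" (3), from world to camera coordinates, as OpenCV has them. Camera axes: x right, y down, z forward; pixel columns grow to the right and rows downward; lengths in m; the calibration is good to about 2 mm. A picture is of the moment at which its call begins. get_calibration takes no time and is no camera call.
- job_done(): hands the job in; it is judged then, once.
The state is a dict: "time": time; "q": joint angles; "qd": joint speeds; "joint_efforts": joint torques, N m; "ee_pos": TCP position; "tcp_rot": TCP orientation; "wrist_force": force on the tool from outside, world axes, zero at the start; "torque": the same for the moment, N m; "opening": finger opening in m; "grasp_force": force on a finger pad.
Only numpy, scipy, OpenCV 4.12 (cv2) and the standard library are available. Lean on these libraries where they do the work, as an engineer would, in place of code of your own. Each camera call takes 0.05 s, during which the arm holds its last target. There are 200 camera calls.

## Task

The coffee is finished, so break down the brewing stack on the kitchen scale: stand the steel sieve basket in the small deep white pot, seat the ceramic dripper on the white drip saucer with its flange lying flat on the saucer's raised ring, and stand the glass server upright on the middle of the cork mat. Close the server with its wooden stopper lid, fully home. Do not tip over the glass or the dripper, and leave the mug, the tin and the tea box where they are.

Things in the scene. Friction and masses are not known exactly. Their poses are not given: they have to be found in the camera images.
- basket: Steel sieve basket, top of the stack: tube 52 mm wide, 42 mm deep, rim 62 mm wide (z 39 to 42). Above it a wire arch with a black grip bar, 34 mm along x, 10 mm thick (y), 14 mm high, its middle at z = 72 mm; pinch it across y. Origin: centre of underside, z up. 90 g. At the start it hangs by its rim in the dripper, 3 mm play all round, origin 21 mm above the dripper's: lift straight.
- dripper: White ceramic dripper on the server: round cup 64 mm wide (inside 58), z 14 to 60 mm, on a flange 86 mm wide (z 10 to 14.5); under it a spigot 44 mm wide (z 0 to 10), loose in the server's mouth. A small ear sticks out 57 mm from the axis at +y (z 22 to 56): grip the cup across x. Origin: centre of spigot underside, z up; at the start 88 mm above the server's. 220 g.
- server: Glass server on the kitchen scale's plate (19 mm high): belly 103 mm wide to z = 36 mm, neck from z = 60 to the mouth at z = 98 mm (54 mm inside). Wooden collar 66 mm wide round the neck (z 66 to 95): grip it from above. A loop handle reaches 85 mm from the axis at +y, below z = 56. Origin: centre of underside, z up. 320 g.
- lid: The server's stopper lid, standing on its plug on the worktop: rubber plug 47 mm wide (38 at its bottom edge), 14 mm deep; wooden disc 64 mm wide (z 14 to 19 mm); wooden knob 17 to 20 mm wide (z 19 to 47) to grip. Origin: centre of the plug's underside, z up. 60 g. When home the disc lies on the server's mouth, lid origin 84 mm above the server's.
- saucer: Low white ceramic drip saucer, fixed: dish 100 mm wide with a raised round ring in the middle, 77 mm wide outside, 68 mm inside, 16 mm high; inner floor 3 mm. The dripper's spigot hangs inside the ring and its flange lies on the ring (dripper origin 6 mm above the saucer's). Origin: centre of underside, z up.
- pot: Small deep white ceramic pot, fixed: 86 mm across at the rim, 36 mm high, 77 mm inside at the mouth and 70 mm near the floor, inner floor 5 mm high. Origin: centre of the underside, z up.
- mat: Round cork mat, fixed: 110 mm across, 8 mm thick. Origin: centre of the underside, z up.
- coffee_mug: Bystander: two-tone mug 84 mm across, 91 mm high, with a handle, at the back of the work. Wall cabinets hang over this back strip (front at x = 0.57 m, underside 0.47 m above the worktop): a wrist or elbow swung far forward strikes them. Origin near the middle of its underside.
- tin: Bystander: round food tin 75 mm across, 58 mm high, at the back of the work. Origin: centre of the underside.
- tea_box: Bystander: tea carton 71 x 126 mm, 76 mm high, at the back of the work. Origin: centre of the underside.
Mind the look-alikes: they are no part of the job. What is meant by the lid is not blue or red, and is the larger of those in its own colour.

How it is judged:
By the outcome, as a careful person would: the job done as asked, in the order asked, and still so for the second after the job is handed in, with the robot touching nothing.
It also fails if it takes over 120 s, if anything falls off the work surface, if the arm or the gripper's body presses on something with over 40 N, if the wrist force passes 120 N, or if a joint passes its speed limit or range.

## Working session

There is one attempt and no reset: what is moved stays moved. The work goes in short steps, Python scripts to look and compute and a tool call to move; the robot and the scene stay as the last step left them, time stands still between calls to the robot, and variables do not carry over. Pictures are saved under pics/ and viewed, at most 16 in all, crops included, and the job is handed in when it is done.

Besides the shell and the picture viewer there is one more tool, called after ">>>" in YAML: its name, and indented under it one key for each argument. servo_tool: Moves the arm, as the interface text tells. Its arguments: {"type":"object","properties":{"moves":{"type":"array","items":{"type":"array","items":{"type":"number"}}},"claw":{"type":"number"},"force":{"type":"number"}},"required":["moves"]}

```bash
mkdir -p pics; cat > h.py <<'E'
from workcell import *
import numpy as np, cv2
def snap(n,f):
    im=camera(n); cv2.imwrite('pics/'+f,cv2.cvtColor(im,cv2.COLOR_RGB2BGR)); return im
def cal(n):
    c=get_calibration(n); R=cv2.Rodrigues(np.array(c['rvec'],float))[0]; return c,R,np.array(c['tvec'],float).ravel()
def ray(n,u,v):
    c,R,t=cal(n); a=np.array([(u-c['cx'])/c['fx'],(v-c['cy'])/c['fy']]); s=a.copy()
    for _ in range(20): s=a/(1+c['k1']*(s@s))
    return -R.T@t, R.T@np.array([s[0],s[1],1])
def onz(n,u,v,z):
    o,d=ray(n,u,v); return o+d*(z-o[2])/d[2]
def proj(n,p):
    c,R,t=cal(n); q=R@np.array(p,float)+t; s=q[:2]/q[2]; s=s*(1+c['k1']*(s@s)); return np.array([c['fx']*s[0]+c['cx'],c['fy']*s[1]+c['cy']])
E
python3 - <<'E'
from h import *
snap('top','t0.png');snap('side','s0.png');print(get_obs())
for n in('top','side'):
    c,R,t=cal(n);print(n,c['fx'],c['k1'],-R.T@t,R[2])
E
```

```text
{'time': 0.1, 'q': array([6.87556938e+01, 5.00647812e+00, 1.00395741e+01, 9.50981442e+01,
       1.08541076e-03, 8.99998949e+01]), 'qd': array([ 0.06157018, -0.06369762,  0.13597543,  0.03364003, -0.00274615,
       -0.06527449]), 'joint_efforts': array([ 4.96841676e-04, -5.21561337e+01,  4.65655267e+01,  1.60675828e-02,
        4.93019991e-05, -2.62252547e-05]), 'ee_pos': array([0.19921486, 0.5124458 , 0.23067326]), 'tcp_rot': array([-1.79934952e+02, -1.08552937e-03,  1.58755798e+02]), 'wrist_force': array([-0.33166783, -0.39752098, -0.17302979]), 'torque': array([-0.01360359,  0.02638816,  0.01718214]), 'grasp_force': 0.0, 'opening': 0.08519275211923032}
top 390.86042773928847 -0.08852068717643206 [0.42009946 0.03723306 1.15051145] [ 0.11154222  0.01405876 -0.99366025]
side 483.96140926539385 0.048568250186483204 [ 0.08085627 -0.95407253  0.60872502] [ 0.38325971  0.82265026 -0.41995065]
```

View pics/t0.png

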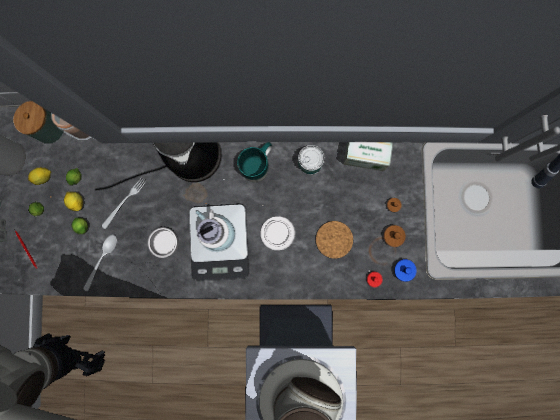

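View pics/s0.png

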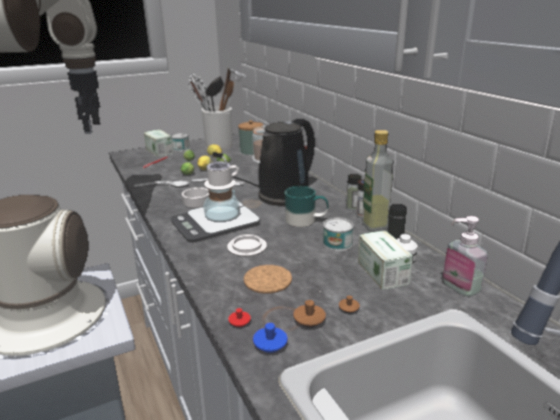

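The top view shows the stack on the scale at (210,232). The pot is at (162,242), the saucer at (277,233) and the mat at (334,239). Lid candidates are large brown (395,235), small brown (394,205), blue (405,270) and red (375,280). I choose (395,235), the larger brown one. I'll check it in one close crop, together with the stack.

```bash
python3 - <<'E'
from h import *
t=cv2.imread('pics/t0.png');s=cv2.imread('pics/s0.png')
r=lambda im,x,y,w,h:cv2.resize(im[y:y+h,x:x+w],(400,300),interpolation=cv2.INTER_CUBIC)
cv2.imwrite('pics/c0.png',np.vstack([np.hstack([r(t,180,195,80,60),r(t,360,195,80,60)]),np.hstack([r(s,170,150,100,75),r(t,140,205,160,120)])]))
hsv=cv2.cvtColor(t,cv2.COLOR_BGR2HSV)
def blobs(m,name,z,amin=60):
    n,l,st,c=cv2.connectedComponentsWithStats(m.astype(np.uint8)*255)
    for i in range(1,n):
        if st[i,4]>amin and 190<c[i,1]<290 and c[i,0]<430 and c[i,0]>130: 
            x,y,w,h,a=st[i]; print(name,c[i].round(1),st[i],onz('top',*c[i],z)[:2].round(4))
H,S,V=[hsv[...,i].astype(int) for i in range(3)]
blobs((H<20)&(S>90)&(V>50),'brown',.017)
blobs((S<40)&(V>170),'white',.03)
for p in[(197,196),(246,244)]: print(onz('side',*p,.02).round(3))
E
```

```text
brown [393.7 204.5] [387 198  15  14 162] [ 0.5655 -0.272 ]
brown [334.  239.2] [ 316  221   37   38 1104] [ 0.4639 -0.0954]
brown [394.3 235.6] [384 225  22  22 372] [ 0.4744 -0.2712]
brown [374.3 279.1] [367 272  16  16 179] [ 0.3493 -0.2106]
white [220.1 234.9] [ 190  205   57   57 2093] [0.4747 0.2333]
white [277.2 232.9] [261 217  34  33 822] [0.4812 0.0689]
white [163.7 242. ] [148 228  29  29 501] [0.4535 0.3977]
[0.455 0.399 0.02 ]
[0.471 0.043 0.02 ]
```

View pics/c0.png

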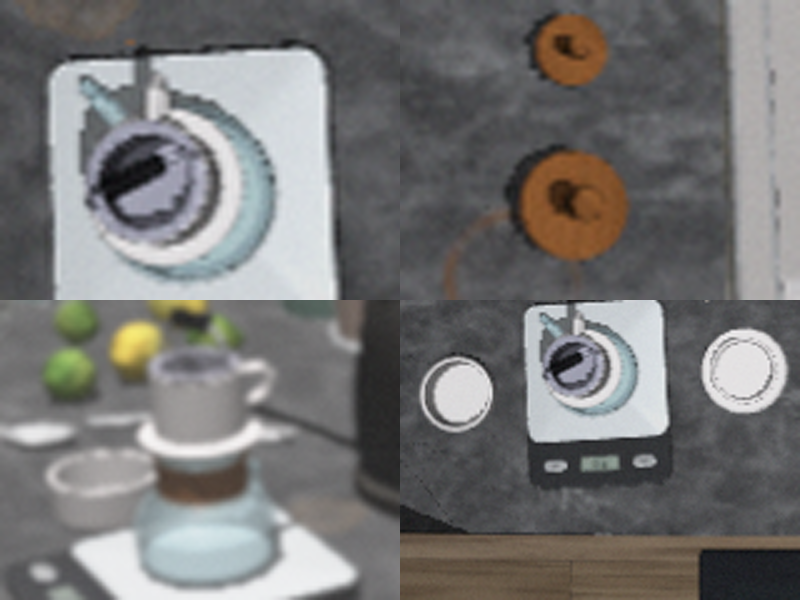

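The crop shows the large brown lid at top-view pixel (394,236), clearly bigger than the small brown one. The grip bar runs from (198,234) to (213,227). The ear is at (211,214) and the glass handle at (197,212). The pot is the deep one on the left, and the saucer has a ring.

```bash
python3 - <<'E'
from h import *
t=cv2.imread('pics/t0.png');s=cv2.imread('pics/s0.png')
for n,p,z in[('bar',(205.8,230.6),.207),('rim',(210.4,231.2),.169),('flange',(212.4,232.4),.1215),('belly',(216.8,232.8),.045),('barL',(198.4,234),.207),('barR',(213,227),.207),('ear',(211,214.5),.163),('hand',(197,212),.07)]:
    print(n,onz('top',*p,z).round(4))
# circle fits by rays of contour points
def fit(n,im,mask,seed,z):
    k,l,st,c=cv2.connectedComponentsWithStats(mask.astype(np.uint8)); i=l[seed[1],seed[0]]
    cs,_=cv2.findContours((l==i).astype(np.uint8),cv2.RETR_EXTERNAL,cv2.CHAIN_APPROX_NONE)
    P=cv2.convexHull(max(cs,key=len))[:,0]
    W=np.array([onz(n,*p,z)[:2] for p in P]).astype(float)
    A=np.c_[2*W,np.ones(len(W))]; x=np.linalg.lstsq(A,(W**2).sum(1),rcond=None)[0]
    return x[:2].round(4),round(2*np.sqrt(x[2]+x[:2]@x[:2]),4),len(P)
for n,im in(('top',t),('side',s)):
    h=cv2.cvtColor(im,cv2.COLOR_BGR2HSV);H,S,V=[h[...,i].astype(int) for i in range(3)]
    br=(H<22)&(S>80)&(V>50); wh=(S<45)&(V>(135 if n=='top' else 150))
    sd=dict(top=dict(mat=(334,239),lid=(386,236),lid2=(394,228),pot=(164,242),sau=(266,233),sau2=(277,219)),side=dict(mat=(268,278),lid=(310,320),pot=(197,196),sau=(232,246),sau2=(250,252)))[n]
    for k,p in sd.items():
        print(n,k,fit(n,im,br if k[0] in'ml' else wh,p,dict(m=.008,l=.0185,p=.036,s=.006)[k[0]]), im[p[1],p[0]])
for nm,p in dict(pot=(.4535,.3977,.036),sau=(.481,.069,.006),mat=(.464,-.095,.008),lid=(.474,-.271,.019),rim=(.47,.24,.169)).items(): print(nm,proj('side',p).round(1))
cv2.imwrite('pics/c1.png',cv2.resize(s[160:360,160:380],(660,600)))
E
```

```text
bar [0.4764 0.2376 0.207 ]
rim [0.4772 0.2339 0.169 ]
flange [0.4768 0.238  0.1215]
belly [0.48   0.2403 0.045 ]
barL [0.4681 0.2555 0.207 ]
barR [0.4852 0.2201 0.207 ]
ear [0.5202 0.2345 0.163 ]
hand [0.5366 0.2928 0.07  ]
top mat (array([ 0.4643, -0.0966]), np.float64(0.109), 23) [ 85 129 175]
top lid (array([ 0.4743, -0.2706]), np.float64(0.0636), 18) [ 45  88 137]
top lid2 (array([ 0.4743, -0.2706]), np.float64(0.0636), 18) [ 45  84 137]
top pot (array([0.4524, 0.4011]), np.float64(0.085), 21) [220 218 219]
top sau (array([0.4824, 0.0693]), np.float64(0.1), 20) [219 217 220]
top sau2 (array([0.4824, 0.0693]), np.float64(0.1), 20) [227 226 228]
side mat (array([ 0.4598, -0.1054]), np.float64(0.1101), 26) [115 153 196]
side lid (array([ 0.4736, -0.272 ]), np.float64(0.0705), 16) [ 81 114 160]
side pot (array([0.5169, 0.4767]), np.float64(0.2882), 13) [185 185 189]
side sau (array([0.4808, 0.0655]), np.float64(0.1079), 21) [191 191 196]
side sau2 (array([0.4808, 0.0655]), np.float64(0.1079), 21) [200 202 205]
pot [196.  191.5]
sau [246.1 243.5]
mat [267.  275.2]
lid [309.1 312.1]
rim [215.1 164.9]
```

View pics/c1.png

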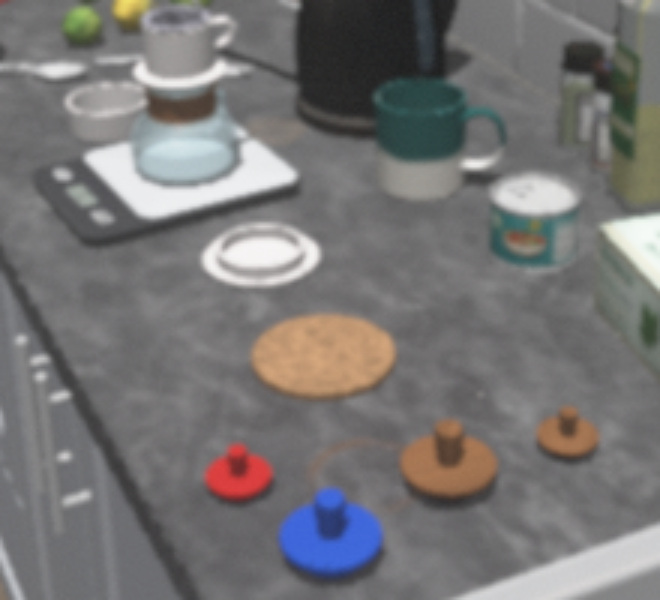

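The views agree to a few mm. I have mat (.464,-.096), lid (.474,-.271), pot (.4525,.401), saucer (.482,.069) and stack axis (.477,.238). The bar yaw is −64°, the ear points to about −5° and the glass handle to about 43°. I'll move above the basket.

Careful with the scale: shifts go in shares of 75 cm and turns go in shares of pi rad. That gives: 27.8 cm / 75 = 0.3707, -27.5 cm / 75 = -0.3667, -0.75 rad / 3.1416 = -0.2387.

>>> servo_tool:
  moves:
    - [0.02,-0.02,0.0133,0]
    - [0.0533,-0.0533,0.0267,-0.0159]
    - [0.0867,-0.0867,0.04,-0.0382]
    - [0.12,-0.12,0.0533,-0.0637]
    - [0.1533,-0.1533,0.0667,-0.0891]
    - [0.1867,-0.1867,0.08,-0.1146]
    - [0.22,-0.22,0.08,-0.1401]
    - [0.2533,-0.2533,0.08,-0.1655]
    - [0.2867,-0.2867,0.08,-0.191]
    - [0.32,-0.32,0.08,-0.2165]
    - [0.3467,-0.3467,0.08,-0.2387]
    - [0.364,-0.36,0.08,-0.2387]
    - [0.3707,-0.3667,0.08,-0.2387]
    - [0.3707,-0.3667,0.08,-0.2387]
    - [0.3707,-0.3667,0.08,-0.2387]
  claw: 0
  force: 40

```text
time: 1.35
ee_pos: [0.4769, 0.2379, 0.291]
tcp_rot: [-180.0, -0.0, 115.8]
wrist_force: [-1.3, 0.1, -0.0]
opening: 0.0853
grasp_force: 0.0
```

Descend to TCP z = 0.181, then close.

>>> servo_tool:
  moves:
    - [0,0,-0.0133,0]
    - [0,0,-0.04,0]
    - [0,0,-0.0667,0]
    - [0,0,-0.0933,0]
    - [0,0,-0.1133,0]
    - [0,0,-0.1307,0]
    - [0,0,-0.1413,0]
    - [0,0,-0.1467,0]
    - [0,0,-0.1467,0]
    - [0,0,-0.1467,0]

```text
time: 2.18
ee_pos: [0.4771, 0.2381, 0.1819]
tcp_rot: [180.0, -0.0, 115.8]
wrist_force: [0.5, -0.2, 0.8]
opening: 0.0852
grasp_force: 0.0
```

>>> servo_tool:
  moves:
    - [0,0,0,0]
    - [0,0,0,0]
    - [0,0,0,0]
    - [0,0,0,0]
    - [0,0,0,0]
    - [0,0,0,0]
    - [0,0,0,0]
    - [0,0,0,0]
    - [0,0,0,0]
    - [0,0,0,0]
    - [0,0,0,0]
    - [0,0,0,0]
  claw: 1
  force: 30

```text
time: 3.18
ee_pos: [0.4774, 0.2376, 0.1813]
tcp_rot: [180.0, 0.0, 115.8]
wrist_force: [1.5, -0.7, 1.4]
opening: 0.0095
grasp_force: 35.7
```

```bash
python3 - <<'E'
from h import *
t=snap('top','t1.png');s=snap('side','s1.png')
a=cv2.resize(cv2.imread('pics/t1.png')[190:265,170:270],(400,300));b=cv2.resize(cv2.imread('pics/s1.png')[120:240,150:310],(400,300))
cv2.imwrite('pics/c2.png',np.hstack([a,b]))
E
```

```text
(no output)
```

View pics/c2.png

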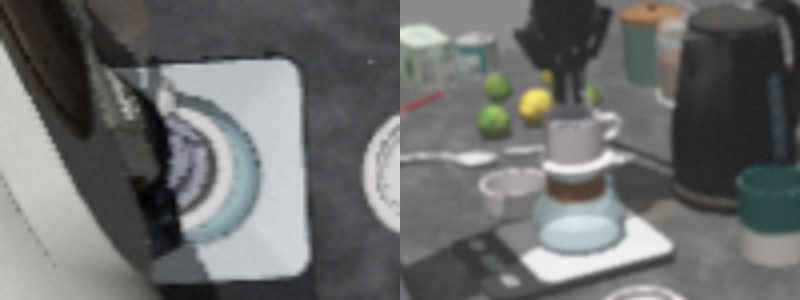

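The gripper holds the bar and the stack is undisturbed. Lift straight.

Converted, 9 cm / 75 = 0.12, 1.5 cm / 75 = 0.02.

>>> servo_tool:
  moves:
    - [0,0,0.0053,0]
    - [0,0,0.012,0]
    - [0,0,0.02,0]
    - [0,0,0.0293,0]
    - [0,0,0.04,0]
    - [0,0,0.0533,0]
    - [0,0,0.0667,0]
    - [0,0,0.0827,0]
    - [0,0,0.1,0]
    - [0,0,0.1133,0]
    - [0,0,0.12,0]
    - [0,0,0.12,0]
    - [0,0,0.12,0]

```text
time: 4.37
ee_pos: [0.4774, 0.2377, 0.2714]
tcp_rot: [180.0, -0.0, 115.8]
wrist_force: [0.3, -0.0, -1.1]
opening: 0.0094
grasp_force: 35.5
```

```bash
python3 - <<'E'
from h import *
snap('side','s2.png');snap('top','t2.png')
a=cv2.resize(cv2.imread('pics/t2.png')[190:265,140:260],(480,300));b=cv2.resize(cv2.imread('pics/s2.png')[100:220,160:270],(275,300))
cv2.imwrite('pics/c3.png',np.hstack([a,b]))
E
```

```text
(no output)
```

View pics/c3.png

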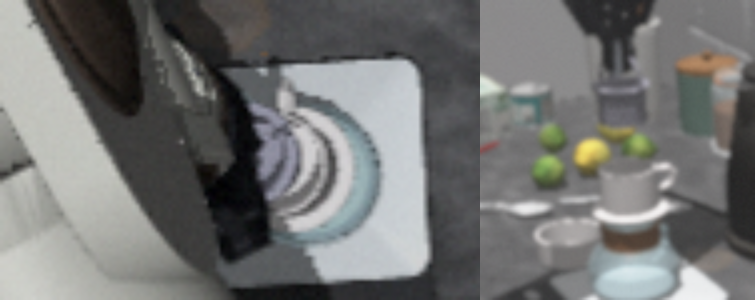

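The basket is clear of the dripper and hanging level. Carry it to the pot and lower it.

Converted, 16.3 cm / 75 = 0.2173, -2.5 cm / 75 = -0.0333.

>>> servo_tool:
  moves:
    - [-0.0027,0.0133,0,0]
    - [-0.0067,0.04,0,0]
    - [-0.0107,0.0667,0,0]
    - [-0.0147,0.0933,0,0]
    - [-0.02,0.1267,0,0]
    - [-0.0253,0.16,0,0]
    - [-0.0293,0.1933,0,0]
    - [-0.0333,0.2133,0,0]
    - [-0.0333,0.2173,-0.0133,0]
    - [-0.0333,0.2173,-0.04,0]
    - [-0.0333,0.2173,-0.0733,0]
    - [-0.0333,0.2173,-0.1067,0]
    - [-0.0333,0.2173,-0.14,0]
    - [-0.0333,0.2173,-0.1733,0]
    - [-0.0333,0.2173,-0.2,0]
    - [-0.0333,0.2173,-0.2133,0]
    - [-0.0333,0.2173,-0.2133,0]
    - [-0.0333,0.2173,-0.2133,0]

```text
time: 5.97
ee_pos: [0.4522, 0.4002, 0.1115]
tcp_rot: [-180.0, 0.0, 115.8]
wrist_force: [0.9, 0.5, -0.8]
opening: 0.0096
grasp_force: 35.5
```

>>> servo_tool:
  moves:
    - [0,0,-0.0093,0]
    - [0,0,-0.0187,0]
    - [0,0,-0.028,0]
    - [0,0,-0.0373,0]
    - [0,0,-0.0467,0]
    - [0,0,-0.0547,0]
    - [0,0,-0.0613,0]
    - [0,0,-0.0667,0]
    - [0,0,-0.0667,0]
    - [0,0,-0.0667,0]

```text
time: 6.8
ee_pos: [0.4522, 0.4006, 0.0611]
tcp_rot: [-180.0, 0.0, 115.8]
wrist_force: [0.2, 0.4, -0.6]
opening: 0.0094
grasp_force: 35.5
```

```bash
python3 - <<'E'
from h import *
snap('side','s3.png');snap('top','t3.png')
a=cv2.resize(cv2.imread('pics/t3.png')[205:280,120:220],(400,300));b=cv2.resize(cv2.imread('pics/s3.png')[140:230,150:270],(400,300))
cv2.imwrite('pics/c4.png',np.hstack([a,b]))
E
```

```text
(no output)
```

View pics/c4.png

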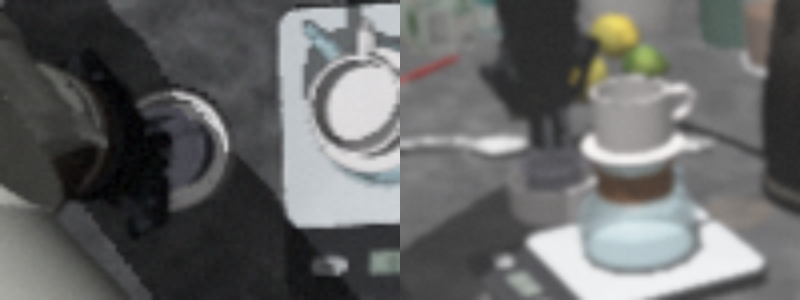

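The basket is inside the pot mouth and nearly down. Set it on the floor, release and rise.

Converted, -0.35 cm / 75 = -0.0047, -0.3 cm / 75 = -0.004.

>>> servo_tool:
  moves:
    - [0,0,-0.0013,0]
    - [0,0,-0.0027,0]
    - [0,0,-0.004,0]
    - [0,0,-0.0047,0]
    - [0,0,-0.0047,0]

```text
time: 7.32
ee_pos: [0.4523, 0.4007, 0.0579]
tcp_rot: [180.0, -0.0, 115.8]
wrist_force: [-0.1, 0.8, 1.2]
opening: 0.0093
grasp_force: 35.7
```

>>> servo_tool:
  moves:
    - [0,0,0,0]
    - [0,0,0,0]
    - [0,0,0,0]
    - [0,0,0,0]
    - [0,0,0,0]
    - [0,0,0,0]
    - [0,0,0,0]
    - [0,0,0,0]
    - [0,0,0,0]
    - [0,0,0,0]
  claw: 0

```text
time: 8.15
ee_pos: [0.4523, 0.4006, 0.0578]
tcp_rot: [-180.0, 0.0, 115.8]
wrist_force: [-0.9, 0.9, -0.4]
opening: 0.0855
grasp_force: 0.0
```

Converted, 18 cm / 75 = 0.24, 17 cm / 75 = 0.2267, 1.03 rad / 3.1416 = 0.3279.

>>> servo_tool:
  moves:
    - [0,0,0.0067,0]
    - [0,0,0.02,0]
    - [0,0,0.04,0]
    - [0,0,0.0667,0]
    - [0,0,0.1,0]
    - [0,0,0.1333,0]
    - [0,0,0.1667,0]
    - [0,0,0.2,0]
    - [0,0,0.2267,0]
    - [0,0,0.24,0]
    - [0,-0.0133,0.24,0.0318]
    - [0.0067,-0.0533,0.24,0.0637]
    - [0.0067,-0.0933,0.24,0.0955]
    - [0.0067,-0.1333,0.24,0.1273]
    - [0.0067,-0.1733,0.24,0.1592]
    - [0.0133,-0.1733,0.24,0.191]
    - [0.0133,-0.1733,0.24,0.2228]
    - [0.0133,-0.1733,0.24,0.2546]
    - [0.0133,-0.1733,0.24,0.2865]
    - [0.0133,-0.1733,0.24,0.3279]

```text
time: 9.82
ee_pos: [0.4622, 0.2704, 0.2379]
tcp_rot: [-180.0, -0.0, 174.8]
wrist_force: [-0.1, 0.2, 0.6]
opening: 0.0855
grasp_force: 0.0
```

```bash
python3 - <<'E'
from h import *
print(get_obs()['ee_pos'],get_obs()['tcp_rot'])
snap('side','s4.png');snap('top','t4.png')
a=cv2.resize(cv2.imread('pics/t4.png')[195:270,140:260],(400,250));b=cv2.resize(cv2.imread('pics/s4.png')[140:230,170:290],(400,300))
cv2.imwrite('pics/c5.png',np.hstack([cv2.resize(cv2.imread('pics/t4.png')[195:270,140:260],(480,300)),b[:,:320]]))
E
```

```text
[0.46223513 0.27040337 0.23786879] [-1.79997268e+02 -5.25616169e-03  1.74759853e+02]
```

View pics/c5.png

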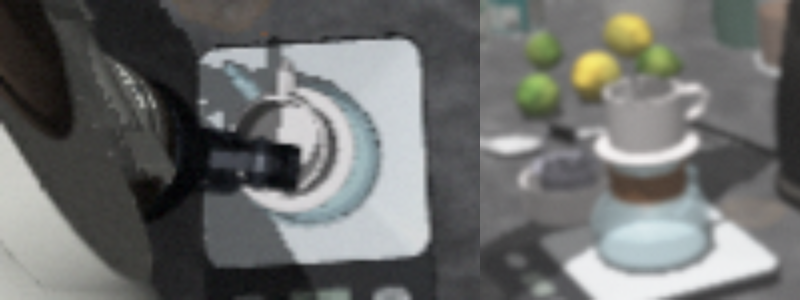

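The basket stands in the pot and the gripper is clear. Go over the dripper cup and descend with the fingers along y.

Converted, -11.3 cm / 75 = -0.1507, -3.3 cm / 75 = -0.044.

>>> servo_tool:
  moves:
    - [0.0067,-0.0133,0,0]
    - [0.0133,-0.0293,0,0]
    - [0.02,-0.04,0,0]
    - [0.02,-0.044,0,0]
    - [0.02,-0.044,-0.0067,0]
    - [0.02,-0.044,-0.0267,0]
    - [0.02,-0.044,-0.0467,0]
    - [0.02,-0.044,-0.0667,0]
    - [0.02,-0.044,-0.0867,0]
    - [0.02,-0.044,-0.1067,0]
    - [0.02,-0.044,-0.124,0]
    - [0.02,-0.044,-0.1373,0]
    - [0.02,-0.044,-0.1467,0]
    - [0.02,-0.044,-0.1507,0]
    - [0.02,-0.044,-0.1507,0]
    - [0.02,-0.044,-0.1507,0]

```text
time: 11.25
ee_pos: [0.4775, 0.2377, 0.1253]
tcp_rot: [180.0, 0.0, 174.5]
wrist_force: [0.0, -0.7, 0.3]
opening: 0.0856
grasp_force: 0.0
```

>>> servo_tool:
  moves:
    - [0,0,0,0]
    - [0,0,0,0]
    - [0,0,0,0]
    - [0,0,0,0]
    - [0,0,0,0]
    - [0,0,0,0]
  claw: 0.18
  force: 30

```text
time: 11.75
ee_pos: [0.4773, 0.2376, 0.1249]
tcp_rot: [180.0, 0.0, 174.5]
wrist_force: [0.5, 0.3, 0.8]
opening: 0.0698
grasp_force: 0.0
```

No contact at 70 mm, so the centring is within 3 mm. Close fully.

>>> servo_tool:
  moves:
    - [0,0,0,0]
    - [0,0,0,0]
    - [0,0,0,0]
    - [0,0,0,0]
    - [0,0,0,0]
    - [0,0,0,0]
    - [0,0,0,0]
    - [0,0,0,0]
  claw: 1
  force: 45

```text
time: 12.42
ee_pos: [0.4774, 0.2376, 0.1251]
tcp_rot: [180.0, 0.0, 174.5]
wrist_force: [-0.7, -1.9, 5.2]
opening: 0.0624
grasp_force: 50.0
```

Converted, 5 cm / 75 = 0.0667, 4.4 cm / 75 = 0.0587.

>>> servo_tool:
  moves:
    - [0,0,0.0027,0]
    - [0,0,0.0067,0]
    - [0,0,0.012,0]
    - [0,0,0.0187,0]
    - [0,0,0.0267,0]
    - [0,0,0.0373,0]
    - [0,0,0.048,0]
    - [0,0,0.0587,0]
    - [0,0,0.0667,0]
    - [0,0,0.0667,0]
    - [0,0,0.0667,0]

```text
time: 13.33
ee_pos: [0.4775, 0.2377, 0.1752]
tcp_rot: [180.0, 0.0, 174.5]
wrist_force: [-0.7, -1.4, -2.2]
opening: 0.0622
grasp_force: 49.5
```

```bash
python3 - <<'E'
from h import *
snap('side','s5.png');snap('top','t5.png')
b=cv2.resize(cv2.imread('pics/s5.png')[110:230,170:290],(300,300))
cv2.imwrite('pics/c6.png',np.hstack([cv2.resize(cv2.imread('pics/t5.png')[195:270,140:260],(480,300)),b]))
E
```

```text
(no output)
```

View pics/c6.png

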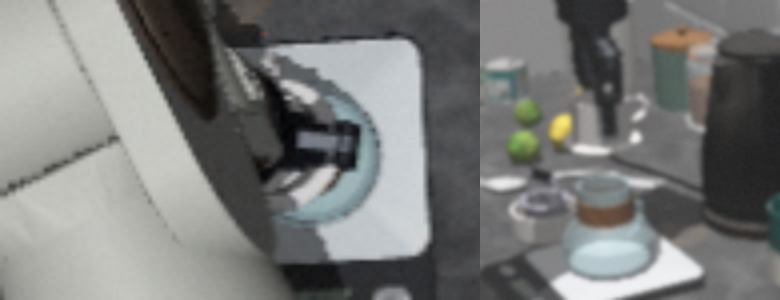

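The dripper is held clear of the server, and the server stands unmoved. Carry it to the saucer.

Converted, -16.9 cm / 75 = -0.2253, -16.6 cm / 75 = -0.2213.

>>> servo_tool:
  moves:
    - [0,-0.0093,0,0]
    - [0.0013,-0.0267,0,0]
    - [0.0027,-0.0533,0,0]
    - [0.0027,-0.08,0,0]
    - [0.004,-0.1067,0,0]
    - [0.004,-0.1333,0,0]
    - [0.0053,-0.16,0,0]
    - [0.0053,-0.1867,0,0]
    - [0.0067,-0.2107,0,0]
    - [0.0067,-0.2213,0,0]
    - [0.0067,-0.2253,-0.0067,0]
    - [0.0067,-0.2253,-0.0267,0]
    - [0.0067,-0.2253,-0.0533,0]
    - [0.0067,-0.2253,-0.08,0]
    - [0.0067,-0.2253,-0.1067,0]
    - [0.0067,-0.2253,-0.1333,0]
    - [0.0067,-0.2253,-0.1533,0]
    - [0.0067,-0.2253,-0.16,0]
    - [0.0067,-0.2253,-0.16,0]
    - [0.0067,-0.2253,-0.16,0]

```text
time: 15.1
ee_pos: [0.4823, 0.0688, 0.0552]
tcp_rot: [180.0, 0.0, 174.5]
wrist_force: [0.2, -0.2, -1.3]
opening: 0.0623
grasp_force: 49.7
```

```bash
python3 - <<'E'
from h import *
print(get_obs()['q'])
snap('side','s6.png');snap('top','t6.png')
b=cv2.resize(cv2.imread('pics/s6.png')[170:270,200:300],(300,300))
cv2.imwrite('pics/c7.png',np.hstack([cv2.resize(cv2.imread('pics/t6.png')[195:270,180:300],(480,300)),b]))
E
```

```text
[ 8.12012512e+00 -3.29638632e+00 -1.77924372e+01  7.54942139e+01
  3.30361882e-03  1.35922543e+01]
```

View pics/c7.png

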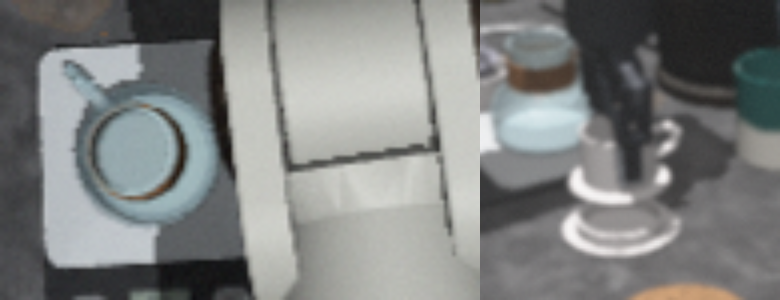

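The dripper hangs centred over the saucer ring, with the flange at about (247,231) above the saucer in the side view. Lower it gently onto the ring.

Converted, -3.1 cm / 75 = -0.0413, -3 cm / 75 = -0.04.

>>> servo_tool:
  moves:
    - [0,0,-0.0067,0]
    - [0,0,-0.0133,0]
    - [0,0,-0.02,0]
    - [0,0,-0.0267,0]
    - [0,0,-0.032,0]
    - [0,0,-0.036,0]
    - [0,0,-0.0387,0]
    - [0,0,-0.04,0]
    - [0,0,-0.0413,0]
    - [0,0,-0.0413,0]

```text
time: 16.03
ee_pos: [0.4824, 0.0686, 0.0241]
tcp_rot: [180.0, 0.0, 174.5]
wrist_force: [-2.2, -1.0, 0.6]
opening: 0.0622
grasp_force: 49.9
```

Seated, with the weight gone from the wrist. Release and rise toward the server.

Converted, -0.05 cm / 75 = -0.0007.

>>> servo_tool:
  moves:
    - [0,0,-0.0007,0]
    - [0,0,-0.0007,0]
    - [0,0,-0.0007,0]
    - [0,0,-0.0007,0]
    - [0,0,-0.0007,0]
    - [0,0,-0.0007,0]
    - [0,0,-0.0007,0]
    - [0,0,-0.0007,0]
  claw: 0

```text
time: 16.7
ee_pos: [0.4823, 0.0686, 0.0233]
tcp_rot: [-180.0, 0.0, 174.5]
wrist_force: [0.1, 0.1, -0.4]
opening: 0.0855
grasp_force: 0.0
```

Converted, 18 cm / 75 = 0.24, -17 cm / 75 = -0.2267.

>>> servo_tool:
  moves:
    - [0,0,0.0067,0]
    - [0,0,0.02,0]
    - [0,0,0.04,0]
    - [0,0,0.0667,0]
    - [0,0,0.1,0]
    - [0,0,0.1333,0]
    - [0,0,0.1667,0]
    - [0,0,0.2,0]
    - [0,0,0.2267,0]
    - [0,-0.04,0.24,0]
    - [0,-0.08,0.24,0]
    - [0,-0.12,0.24,0]
    - [0,-0.16,0.24,0]
    - [0,-0.2,0.24,0]
    - [0,-0.2267,0.24,0]
    - [0,-0.2267,0.24,0]
    - [0,-0.2267,0.24,0]

```text
time: 18.12
ee_pos: [0.4822, -0.1022, 0.2041]
tcp_rot: [180.0, 0.0, 174.4]
wrist_force: [-0.2, -0.1, 0.3]
opening: 0.0855
grasp_force: 0.0
```

```bash
python3 - <<'E'
from h import *
snap('side','s7.png');snap('top','t7.png')
b=cv2.resize(cv2.imread('pics/s7.png')[170:270,180:300],(360,300))
cv2.imwrite('pics/c8.png',np.hstack([cv2.resize(cv2.imread('pics/t7.png')[195:270,190:300],(440,300)),b]))
print(onz('top',213.8,231.8,.117))
E
```

```text
[0.47868179 0.23513023 0.117     ]
```

View pics/c8.png

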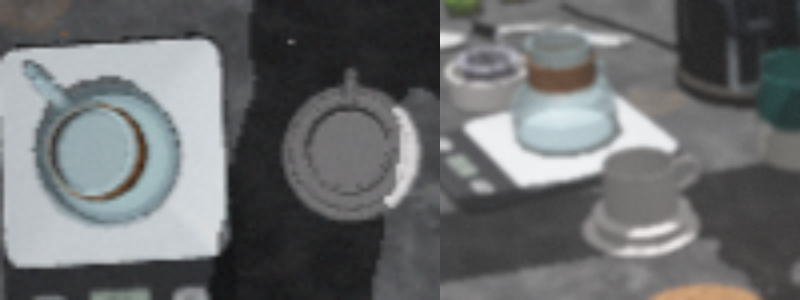

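The dripper is seated flat and upright on the saucer ring, and the server is unmoved with its axis at about (.478,.237). Go back for the server.

Converted, 33.9 cm / 75 = 0.452, 33.5 cm / 75 = 0.4467, 0.4 rad / 3.1416 = 0.1273.

>>> servo_tool:
  moves:
    - [0,0.0133,0,0]
    - [0,0.04,0,0.0159]
    - [0,0.0733,0,0.0318]
    - [0,0.1067,0,0.0477]
    - [-0.0013,0.14,0,0.0637]
    - [-0.0013,0.1733,0,0.0796]
    - [-0.0027,0.2067,0,0.0955]
    - [-0.0027,0.24,0,0.1114]
    - [-0.004,0.2733,0,0.1273]
    - [-0.004,0.3067,0,0.1273]
    - [-0.0053,0.34,0,0.1273]
    - [-0.0053,0.3733,0,0.1273]
    - [-0.0053,0.4067,0,0.1273]
    - [-0.0053,0.4333,0,0.1273]
    - [-0.0053,0.4467,0,0.1273]
    - [-0.0053,0.452,0,0.1273]
    - [-0.0053,0.452,0,0.1273]
    - [-0.0053,0.452,0,0.1273]

```text
time: 19.72
ee_pos: [0.478, 0.2374, 0.2034]
tcp_rot: [-180.0, -0.0, -162.5]
wrist_force: [0.7, -0.2, -0.1]
opening: 0.0854
grasp_force: 0.0
```

Converted, -12.8 cm / 75 = -0.1707, -12.4 cm / 75 = -0.1653.

>>> servo_tool:
  moves:
    - [0,0,-0.0107,0]
    - [0,0,-0.0307,0]
    - [0,0,-0.0533,0]
    - [0,0,-0.076,0]
    - [0,0,-0.0987,0]
    - [0,0,-0.12,0]
    - [0,0,-0.14,0]
    - [0,0,-0.156,0]
    - [0,0,-0.1653,0]
    - [0,0,-0.1707,0]
    - [0,0,-0.1707,0]
    - [0,0,-0.1707,0]

```text
time: 20.72
ee_pos: [0.4786, 0.2376, 0.0758]
tcp_rot: [180.0, 0.0, -162.6]
wrist_force: [0.1, -0.1, 0.6]
opening: 0.0854
grasp_force: 0.0
```

>>> servo_tool:
  moves:
    - [0,0,0,0]
    - [0,0,0,0]
    - [0,0,0,0]
    - [0,0,0,0]
    - [0,0,0,0]
    - [0,0,0,0]
  claw: 0.16
  force: 25

```text
time: 21.22
ee_pos: [0.4783, 0.2377, 0.0754]
tcp_rot: [180.0, 0.0, -162.6]
wrist_force: [1.0, 0.1, -0.7]
opening: 0.0719
grasp_force: 0.0
```

>>> servo_tool:
  moves:
    - [0,0,0,0]
    - [0,0,0,0]
    - [0,0,0,0]
    - [0,0,0,0]
    - [0,0,0,0]
    - [0,0,0,0]
    - [0,0,0,0]
    - [0,0,0,0]
  claw: 1
  force: 60

```text
time: 21.88
ee_pos: [0.4785, 0.2379, 0.0763]
tcp_rot: [180.0, 0.1, -162.6]
wrist_force: [-2.1, 0.4, 6.6]
opening: 0.0642
grasp_force: 67.1
```

Converted, 10 cm / 75 = 0.1333, 9.3 cm / 75 = 0.124.

>>> servo_tool:
  moves:
    - [0,0,0.0027,0]
    - [0,0,0.0067,0]
    - [0,0,0.0133,0]
    - [0,0,0.0227,0]
    - [0,0,0.0333,0]
    - [0,0,0.0467,0]
    - [0,0,0.0667,0]
    - [0,0,0.0867,0]
    - [0,0,0.1067,0]
    - [0,0,0.124,0]
    - [0,0,0.1333,0]
    - [0,0,0.1333,0]
    - [0,0,0.1333,0]

```text
time: 22.97
ee_pos: [0.4785, 0.2377, 0.1755]
tcp_rot: [180.0, 0.0, -162.6]
wrist_force: [0.1, 1.1, -2.9]
opening: 0.0644
grasp_force: 66.9
```

```bash
python3 - <<'E'
from h import *
snap('side','s8.png');snap('top','t8.png')
b=cv2.resize(cv2.imread('pics/s8.png')[110:260,160:310],(300,300))
cv2.imwrite('pics/c9.png',np.hstack([cv2.resize(cv2.imread('pics/t8.png')[195:270,170:280],(440,300)),b]))
E
```

```text
(no output)
```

View pics/c9.png

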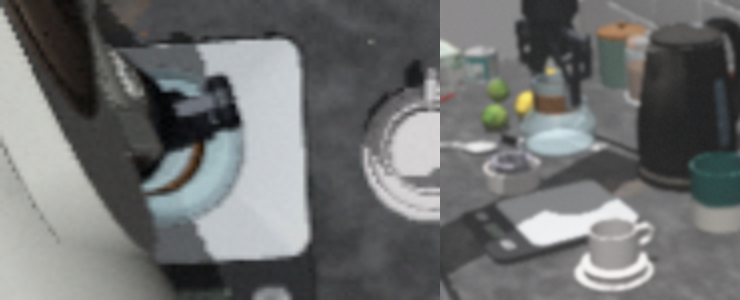

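The server is lifted upright, and the basket and dripper stay in place. Carry it over the mat.

Converted, -33.4 cm / 75 = -0.4453, -1.4 cm / 75 = -0.0187.

>>> servo_tool:
  moves:
    - [0,-0.008,0,0]
    - [-0.0013,-0.024,0,0]
    - [-0.0027,-0.0453,0,0]
    - [-0.004,-0.072,0,0]
    - [-0.0053,-0.1013,0,0]
    - [-0.0067,-0.1333,0,0]
    - [-0.008,-0.1653,0,0]
    - [-0.0093,-0.1973,0,0]
    - [-0.0107,-0.2293,0,0]
    - [-0.012,-0.2613,0,0]
    - [-0.0133,-0.2933,0,0]
    - [-0.0147,-0.3253,0,0]
    - [-0.016,-0.3573,0,0]
    - [-0.0173,-0.3867,0,0]
    - [-0.0187,-0.4133,0,0]
    - [-0.0187,-0.432,0,0]
    - [-0.0187,-0.4413,0,0]
    - [-0.0187,-0.4453,0,0]
    - [-0.0187,-0.4453,0,0]
    - [-0.0187,-0.4453,0,0]

```text
time: 24.73
ee_pos: [0.4641, -0.0961, 0.1752]
tcp_rot: [180.0, -0.0, -162.6]
wrist_force: [-0.4, -1.1, -2.9]
opening: 0.0649
grasp_force: 66.9
```

Converted, -9.5 cm / 75 = -0.1267, -9 cm / 75 = -0.12.

>>> servo_tool:
  moves:
    - [0,0,-0.0107,0]
    - [0,0,-0.0267,0]
    - [0,0,-0.0467,0]
    - [0,0,-0.0667,0]
    - [0,0,-0.0867,0]
    - [0,0,-0.1067,0]
    - [0,0,-0.12,0]
    - [0,0,-0.1267,0]
    - [0,0,-0.1267,0]
    - [0,0,-0.1267,0]

```text
time: 25.57
ee_pos: [0.4643, -0.0962, 0.0804]
tcp_rot: [180.0, -0.0, -162.6]
wrist_force: [0.1, 0.6, -2.9]
opening: 0.0646
grasp_force: 66.9
```

```bash
python3 - <<'E'
from h import *
snap('side','s9.png');snap('top','t9.png')
b=cv2.resize(cv2.imread('pics/s9.png')[190:310,200:340],(350,300))
cv2.imwrite('pics/c10.png',np.hstack([cv2.resize(cv2.imread('pics/t9.png')[200:275,280:390],(440,300)),b]))
E
```

```text
(no output)
```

View pics/c10.png

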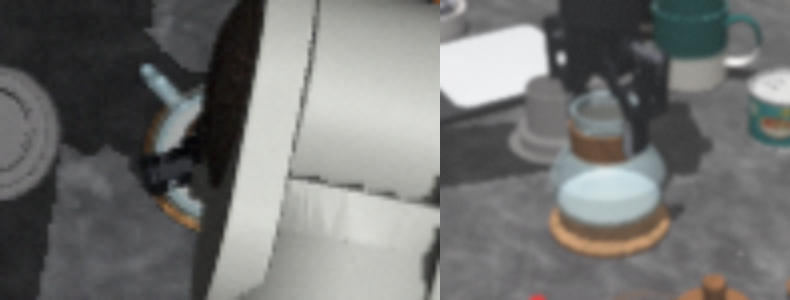

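The server hangs about 15 mm above the mat, well centred in the side view. Lower it to touch.

Converted, -1.55 cm / 75 = -0.0207, -1.45 cm / 75 = -0.0193.

>>> servo_tool:
  moves:
    - [0,0,-0.0053,0]
    - [0,0,-0.0107,0]
    - [0,0,-0.0147,0]
    - [0,0,-0.0173,0]
    - [0,0,-0.0193,0]
    - [0,0,-0.0207,0]
    - [0,0,-0.0207,0]
    - [0,0,-0.0207,0]

```text
time: 26.33
ee_pos: [0.4642, -0.0964, 0.0653]
tcp_rot: [-180.0, 0.0, -162.6]
wrist_force: [-4.6, 0.1, 5.3]
opening: 0.0644
grasp_force: 67.5
```

Contact. Release and rise.

>>> servo_tool:
  moves:
    - [0,0,0,0]
    - [0,0,0,0]
    - [0,0,0,0]
    - [0,0,0,0]
    - [0,0,0,0]
    - [0,0,0,0]
    - [0,0,0,0]
    - [0,0,0,0]
  claw: 0

```text
time: 27.0
ee_pos: [0.4643, -0.0964, 0.0648]
tcp_rot: [180.0, 0.0, -162.6]
wrist_force: [0.1, -0.1, 0.0]
opening: 0.0853
grasp_force: 0.0
```

Converted, -17.4 cm / 75 = -0.232, -16.8 cm / 75 = -0.224.

>>> servo_tool:
  moves:
    - [0,0,0.0067,0]
    - [0,0,0.02,0]
    - [0,0,0.04,0]
    - [0,0,0.0667,0]
    - [0,0,0.1,0]
    - [0,0,0.1267,0]
    - [0,0,0.14,0]
    - [0,-0.0133,0.1467,0]
    - [0,-0.04,0.1467,0]
    - [0.0027,-0.0733,0.1467,0]
    - [0.0053,-0.1067,0.1467,0]
    - [0.008,-0.14,0.1467,0]
    - [0.0107,-0.1733,0.1467,0]
    - [0.0133,-0.2,0.1467,0]
    - [0.0133,-0.224,0.1467,0]
    - [0.0133,-0.232,0.1467,0]
    - [0.0133,-0.232,0.1467,0]
    - [0.0133,-0.232,0.1467,0]

```text
time: 28.5
ee_pos: [0.4739, -0.2703, 0.1742]
tcp_rot: [179.9, -0.0, -162.6]
wrist_force: [-0.8, -0.7, 0.2]
opening: 0.0851
grasp_force: 0.0
```

```bash
python3 - <<'E'
from h import *
snap('side','s10.png');snap('top','t10.png')
b=cv2.resize(cv2.imread('pics/s10.png')[190:340,200:350],(300,300))
cv2.imwrite('pics/c11.png',np.hstack([cv2.resize(cv2.imread('pics/t10.png')[200:275,280:390],(440,300)),b]))
E
```

```text
(no output)
```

View pics/c11.png

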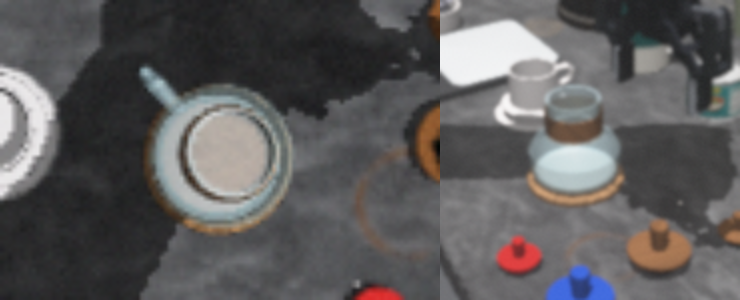

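The server stands on the mat, with its mouth centre at about (337.8,238.3) in the top view. The gripper is over the brown lid. Measure the mouth and descend.

```bash
python3 - <<'E'
from h import *
print(onz('top',337.75,238.25,.106), onz('side',200+(573-440)/2,190+97/2,.106))
E
```

```text
[ 0.46294267 -0.09494571  0.106     ] [ 0.46305891 -0.10088361  0.106     ]
```

Converted, -15.3 cm / 75 = -0.204, -14.8 cm / 75 = -0.1973.

>>> servo_tool:
  moves:
    - [0,0,-0.0133,0]
    - [0,0,-0.04,0]
    - [0,0,-0.0667,0]
    - [0,0,-0.0933,0]
    - [0,-0.0013,-0.12,0]
    - [0,-0.0013,-0.1467,0]
    - [0,-0.0013,-0.1693,0]
    - [0,-0.0013,-0.1867,0]
    - [0,-0.0013,-0.1973,0]
    - [0,-0.0013,-0.204,0]
    - [0,-0.0013,-0.204,0]
    - [0,-0.0013,-0.204,0]

```text
time: 29.6
ee_pos: [0.4745, -0.2713, 0.0222]
tcp_rot: [-180.0, 0.0, -162.5]
wrist_force: [-0.6, 0.2, 0.5]
opening: 0.0853
grasp_force: 0.0
```

>>> servo_tool:
  moves:
    - [0,0,0,0]
    - [0,0,0,0]
    - [0,0,0,0]
    - [0,0,0,0]
    - [0,0,0,0]
    - [0,0,0,0]
    - [0,0,0,0]
    - [0,0,0,0]
    - [0,0,0,0]
    - [0,0,0,0]
    - [0,0,0,0]
    - [0,0,0,0]
  claw: 1
  force: 60

```text
time: 30.6
ee_pos: [0.4745, -0.2716, 0.0221]
tcp_rot: [-180.0, 0.0, -162.6]
wrist_force: [-0.1, -1.6, 4.1]
opening: 0.0173
grasp_force: 58.7
```

Converted, 13 cm / 75 = 0.1733, 12 cm / 75 = 0.16.

>>> servo_tool:
  moves:
    - [0,0,0.0067,0]
    - [0,0,0.02,0]
    - [0,0,0.04,0]
    - [0,0,0.0667,0]
    - [0,0,0.1,0]
    - [0,0,0.1333,0]
    - [0,0,0.16,0]
    - [0,0,0.1733,0]
    - [0,0,0.1733,0]
    - [0,0,0.1733,0]

```text
time: 31.43
ee_pos: [0.4743, -0.2713, 0.1515]
tcp_rot: [180.0, -0.0, -162.6]
wrist_force: [-0.4, -0.8, -0.6]
opening: 0.0167
grasp_force: 58.6
```

The lid is held. Carry it above the mouth and check.

Converted, 17.5 cm / 75 = 0.2333, 17 cm / 75 = 0.2267.

>>> servo_tool:
  moves:
    - [-0.0013,0.0133,0,0]
    - [-0.0027,0.0333,0,0]
    - [-0.004,0.06,0,0]
    - [-0.0053,0.0867,0,0]
    - [-0.0067,0.1133,0,0]
    - [-0.008,0.14,0,0]
    - [-0.0093,0.1667,0,0]
    - [-0.0107,0.1933,0,0]
    - [-0.012,0.2133,0,0]
    - [-0.0133,0.2267,0,0]
    - [-0.0133,0.2333,0,0]
    - [-0.0133,0.2333,-0.0107,0]
    - [-0.0133,0.2333,-0.016,0]
    - [-0.0133,0.2333,-0.016,0]
    - [-0.0133,0.2333,-0.016,0]

```text
time: 32.68
ee_pos: [0.4639, -0.0969, 0.1391]
tcp_rot: [180.0, -0.1, -162.6]
wrist_force: [0.3, 0.7, -0.6]
opening: 0.0169
grasp_force: 58.6
```

```bash
python3 - <<'E'
from h import *
snap('side','s11.png');snap('top','t11.png')
b=cv2.resize(cv2.imread('pics/s11.png')[200:300,220:320],(400,400))
cv2.imwrite('pics/c12.png',np.hstack([cv2.resize(cv2.imread('pics/t11.png')[200:275,300:375],(400,400)),b]))
# expected side pixels: mouth centre, disc centre
for p in[(.464,-.0965,.106),(.4643,-.0963,.1363)]: print((proj('side',p)-[220,200])*4+[400,0])
E
```

```text
[584.17871718 150.26928055]
[582.9040825  100.71484832]
```

View pics/c12.png

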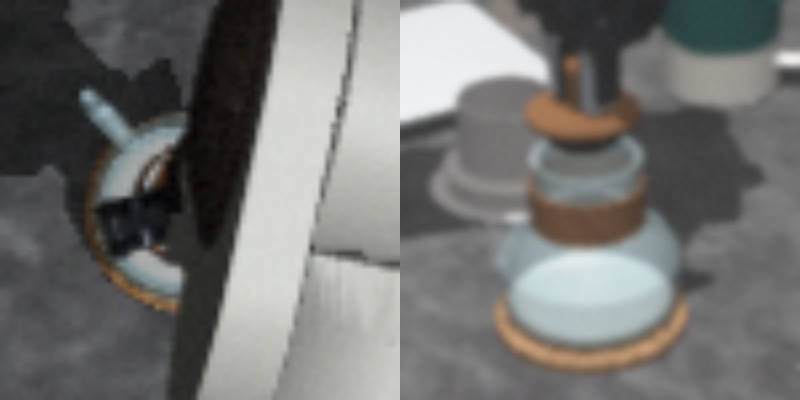

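In the side view the disc centre is at about column 581 and the mouth at about 586. That puts the lid about 1–2 mm off to the left, within the taper, with depth consistent. Nudge +1 mm in x and lower gently.

Converted, -1.8 cm / 75 = -0.024, -0.05 cm / 75 = -0.0007.

>>> servo_tool:
  moves:
    - [0.0013,-0.0007,-0.004,0]
    - [0.0013,-0.0007,-0.008,0]
    - [0.0013,-0.0007,-0.012,0]
    - [0.0013,-0.0007,-0.016,0]
    - [0.0013,-0.0007,-0.0187,0]
    - [0.0013,-0.0007,-0.0213,0]
    - [0.0013,-0.0007,-0.024,0]
    - [0.0013,-0.0007,-0.024,0]

```text
time: 33.45
ee_pos: [0.4651, -0.0968, 0.1213]
tcp_rot: [180.0, -0.0, -162.6]
wrist_force: [-0.2, 0.4, -0.5]
opening: 0.0168
grasp_force: 58.6
```

Plug entered 7 mm with no force. Continue to home.

Converted, -0.75 cm / 75 = -0.01, -0.65 cm / 75 = -0.0087.

>>> servo_tool:
  moves:
    - [0,0,-0.0027,0]
    - [0,0,-0.0053,0]
    - [0,0,-0.0073,0]
    - [0,0,-0.0087,0]
    - [0,0,-0.01,0]
    - [0,0,-0.01,0]
    - [0,0,-0.01,0]

```text
time: 34.03
ee_pos: [0.4653, -0.0969, 0.1143]
tcp_rot: [-180.0, 0.0, -162.6]
wrist_force: [-0.4, -0.7, -0.2]
opening: 0.0169
grasp_force: 58.6
```

Converted, -0.25 cm / 75 = -0.0033, -0.2 cm / 75 = -0.0027.

>>> servo_tool:
  moves:
    - [0,0,-0.0013,0]
    - [0,0,-0.0027,0]
    - [0,0,-0.0033,0]
    - [0,0,-0.0033,0]

```text
time: 34.37
ee_pos: [0.4656, -0.0971, 0.1138]
tcp_rot: [-179.9, 0.1, -162.6]
wrist_force: [-5.7, -0.3, 15.9]
opening: 0.0171
grasp_force: 60.0
```

The disc is on the mouth at 16 N. Ease off, release, rise and look.

Converted, 0.2 cm / 75 = 0.0027, 0.15 cm / 75 = 0.002.

>>> servo_tool:
  moves:
    - [0,0,0.002,0]
    - [0,0,0.0027,0]
    - [0,0,0.0027,0]

```text
time: 34.62
ee_pos: [0.4656, -0.097, 0.1141]
tcp_rot: [-180.0, 0.0, -162.6]
wrist_force: [-0.3, -0.5, 3.9]
opening: 0.017
grasp_force: 59.0
```

>>> servo_tool:
  moves:
    - [0,0,0,0]
    - [0,0,0,0]
    - [0,0,0,0]
    - [0,0,0,0]
    - [0,0,0,0]
    - [0,0,0,0]
    - [0,0,0,0]
    - [0,0,0,0]
    - [0,0,0,0]
    - [0,0,0,0]
  claw: 0

```text
time: 35.45
ee_pos: [0.4653, -0.0969, 0.1138]
tcp_rot: [-180.0, -0.0, -162.6]
wrist_force: [0.0, 0.1, 0.1]
opening: 0.0853
grasp_force: 0.0
```

Converted, -18 cm / 75 = -0.24, -17 cm / 75 = -0.2267.

>>> servo_tool:
  moves:
    - [0,0,0.0067,0]
    - [0,0,0.02,0]
    - [0,0,0.04,0]
    - [0,0,0.0667,0]
    - [0,0,0.1,0]
    - [0,0,0.1333,0]
    - [0,0,0.16,0]
    - [-0.02,-0.0333,0.16,0]
    - [-0.04,-0.0667,0.16,0]
    - [-0.06,-0.1,0.16,0]
    - [-0.08,-0.1333,0.16,0]
    - [-0.0933,-0.1667,0.16,0]
    - [-0.1,-0.2,0.16,0]
    - [-0.1,-0.2267,0.16,0]
    - [-0.1,-0.24,0.16,0]
    - [-0.1,-0.24,0.16,0]

```text
time: 36.78
ee_pos: [0.3902, -0.2783, 0.2341]
tcp_rot: [-180.0, 0.0, -162.7]
wrist_force: [-0.5, -0.2, -0.1]
opening: 0.0853
grasp_force: 0.0
```

```bash
python3 - <<'E'
from h import *
snap('side','s12.png');snap('top','t12.png')
b=cv2.resize(cv2.imread('pics/s12.png')[140:320,170:350],(400,400))
cv2.imwrite('pics/c13.png',np.hstack([cv2.resize(cv2.imread('pics/t12.png')[170:290,140:380],(400,200)),np.zeros((200,0,3),np.uint8)]) if 0 else np.hstack([np.vstack([cv2.resize(cv2.imread('pics/t12.png')[200:280,140:300],(400,200)),cv2.resize(cv2.imread('pics/t12.png')[200:280,270:430],(400,200))]),b]))
for p in[(.465,-.097,.111),(.464,-.096,.004)]: print(proj('side',p),proj('top',p))
E
```

```text
[266.48805071 235.54713831] [338.7506139  237.39857862]
[267.24572644 276.90675324] [333.71963474 239.31470779]
```

View pics/c13.png

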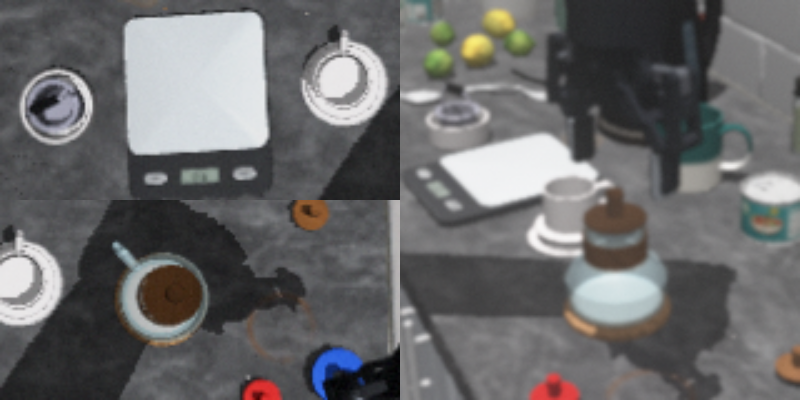

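The basket stands in the pot at (162,242), the dripper sits flat on the saucer at (277,233), and the closed server is centred on the mat. Nothing else has moved, so I'll hand in the job.

```bash
python3 -c "
from workcell import *
print(job_done())"
```

```text
the job is handed in; nothing more can be done
None
```

I handed the job in at about 37 s: the last pictures show the basket standing in the pot, the dripper flat on the saucer ring, and the server upright on the mat with its stopper lid fully home.

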